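# Hold a mould insert in the corner of a magnetic chuck

## Task

Take the steel cavity insert (the block with the rectangular pocket in its top) from the blue parts mat and set it down, without dropping it, pocket up, on the magnetic chuck, home in the corner with a long side flush along the back rail and an end against the end stop. Push it diagonally so that it is pressed firmly against the rail, against the stop and down onto the chuck all at once, and finish while still holding that push, since the toolmaker switches the magnet on only while you hold the insert there. Leave everything else on the bench where it is.

Things in the scene. Friction and masses are not known exactly. Their poses are not given: they have to be found in the camera images.
- insert_center (a point): centre (half-way up) of the loose cavity insert: bright steel block 40 mm (x) by 54 mm (y) by 48 mm high, 0.6 to 0.9 kg, open pocket 20 x 30 mm, 15 mm deep, in the middle of its top. Own axes, z up. Best gripped across its 40 mm, high up: on the chuck, rail and stop cover its lowest 10 mm, so fingertips there must stay above that
- chuck: fixed magnetic chuck, magnet OFF: steel block 125 mm (x) by 200 mm (y), 48 mm high, brass lines across its flat top face. Origin at the centre of its underside; top face at z = +48 mm. Its +x points to the back rail (on its +x side), its +y to the end stop (on its +y end). A red-handled key sticks out 31 mm at its -y end
- rail_face (a point): on the back rail, a fixed dark steel plate 10 mm thick along the whole +x side of the chuck: middle of the top edge of its inner face, 62.5 mm in chuck +x from the chuck's centre and 10 mm above the chuck's top face. Axes as the chuck's; the flat inner face looks to -x, its 200 mm length runs along y
- back_rail: the back rail itself; origin at the centre of its underside, 67.5 mm in +x from the chuck's centre, axes as the chuck's. Insert, chuck, rail and stop are ground, lightly oiled steel: they slide on one another with a friction of about 0.2
- stop_face (a point): on the end stop, a fixed dark steel plate 10 mm thick along the whole +y end of the chuck: middle of the top edge of its inner face, 100 mm in chuck +y from the chuck's centre and 10 mm above the chuck's top face. Axes as the chuck's; the inner face looks to -y. Rail, stop and top face make a square inside corner
- end_stop: the end stop itself; origin at the centre of its underside, 105 mm in +y from the chuck's centre, axes as the chuck's
- mat: fixed blue parts mat 140 mm (x) by 350 mm (y), 4 mm thick, on which the insert, the core and the electrode stand in a row along y in any order, about 105 mm apart. Origin at the centre of its underside
- core: bystander on the mat: steel core, base 40 by 54 mm, 22 mm high, with a round boss of 26 mm on top, 46 mm high in all. Origin under its centre
- electrode: bystander on the mat: copper electrode 54 mm high on a dark steel holder 50 by 50 by 18 mm. Origin under its centre
- gauge_block: bystander behind the chuck: upright drilled steel setting block 25 by 51 mm, 76 mm high. Origin under its centre
- caliper: bystander in front of the chuck: digital caliper lying flat, 235 mm long (its y), 14 mm high at most. Origin under the middle of its beam
- oilstone: bystander left of the mat: sharpening stone 25 by 100 mm, 18 mm high. Origin under its centre
- bush: bystander behind the mat: upright brass guide bush, 42 mm in diameter, 40 mm high. Origin under its centre
- pin_pot: bystander: yellow pot with ejector pins, 68 mm in diameter, 83 mm high with the pins. Origin under its centre
- brush: bystander near the robot: bench brush, 190 mm long, lying flat
Things that resemble listed ones, but are neither listed nor needed, are in the scene too. Leave any green or purple look-alike of the part that bears insert_center alone.

How it is judged:
By the outcome, as a careful person would: the job done as asked, in the order asked, and still so for the second after the job is handed in, while the arm keeps its last pose, push and grip.
It also fails if it takes over 45 s, if anything falls off the work surface, if the arm or the gripper's body presses on something with over 40 N, if the wrist force passes 120 N, or if a joint passes its speed limit or range.

## Robot

A 6-joint arm with a two-finger parallel gripper is mounted at the origin on the work surface. World frame = base frame: x ahead of the robot, y to its left, z up, the work surface at z = 0. Lengths are in m, angles in rad, forces in N, time in s.
With the tool pointing down it reaches from about 0.325 to 0.775 m from the base axis. Payload 5.5 kg.
Tool frame: the origin (TCP) lies midway between the tips of the shut fingers; the grasp point (between the pads) lies hold_point_z behind it (hold_point_z is the distance from the TCP to the grasp point, in m); z points along the fingers, y is the line along which they close (so a half turn about z gives the same grasp; the last joint's range is limited). The gripper opens to 85 mm and grips with 20 to 120 N. Pads are 22 mm wide; open, the fingers measure 114 mm over their backs; the gripper's body (76 mm by 85 mm) begins 54 mm behind the grasp point. The pads swing forward as they close: fully open they stand 13 mm farther back than shut.
Start: joints at [-1.293, 0.091, 1.231, -0, 1.82, -0.057], TCP at [0.197, -0.567, 0.231] pointing down, gripper open.
Joint ranges: [-2.87, 2.87], [-0.86, 2.18], [0.17, 2.46], [-1.51, 4.65], [0.06, 2.69], [-2.65, 2.65]. Speed limits (rad/s): [2.57, 2.57, 3.01, 3.14, 3.14, 3.14].

## Interface

Orientations are given as [roll, pitch, yaw] about the fixed x, y, z axes, in that order (R = Rz(yaw) Ry(pitch) Rx(roll)).
In Python, from cell import reach, move_l, move_joints, gripper_to, dwell, solve_ik, camera, camera_model, PlanningError, job_done, outline_of, read_time, read_q, read_joint_velocities, read_joint_efforts, read_eef_pos, read_tool_rot, read_wrist_force, read_torque, read_opening, read_finger_force, hold_point_z gives the robot as it stands. Calls block until the motion is done:
- reach(position, orientation): joint-space move of the TCP to a pose.
- move_l(position, rot=None, vel=0.15): straight line of the TCP; rot=None keeps the orientation; vel is the mean speed in m/s.
- move_joints(angles): joint-space move.
- gripper_to(opening, effort=None): opening from 0.0 (shut) to 1.0 (fully open); effort is the grip in N (None keeps the last); returns when the fingers have stopped.
- dwell(seconds).
- solve_ik(position, orientation): joint angles nearest the present ones, or None.
- camera(name): name is "scene" or "top" or "wrist"; returns the picture (420x560x3 uint8, red, green, blue); there is no depth.
- camera_model(name): a dict with "fovy" (degrees; the focal length in pixels is half the picture's height over the tangent of half this angle, whatever the lens; pixels are square), "cx", "cy" (the principal point, pixels), "T" (4x4, takes a point from camera to world coordinates). Camera axes: x right, y down, z forward; pixel columns grow to the right and rows downward; lengths in m; the calibration is good to about 2 mm. A picture is of the moment at which its call begins: read the wrist's pose just before it. camera_model takes no time and is no camera call; for the wrist camera it gives the pose at the moment of the call.
A pose or a line that the arm cannot do raises PlanningError and nothing moves.
- job_done(): hands the job in; it is judged then, once.
Trained networks look in the newest picture that a camera, given by its name, has taken for a name from the list of things; names that differ only in an ending like _2 or _b are one class to them, and where a whole thing is asked for, a point or a joint stands for the part that bears it (a point fixed in the world has none). Each returns a list of dicts, best first, with "conf" (0 to 1); they miss things now and then, are a little off and sometimes report something else, mostly with a low value. They report only what shows in the picture. A call takes as long as a camera call. They do not tell look-alikes from the thing itself.
- outline_of(camera, name): "mask" (420x560 bool, what is visible of it) and "rect" ([left, top, right, bottom] in pixels, round what is visible of it).
Readings, each from a call of its own:
- read_time(): time.
- read_q(): joint angles.
- read_joint_velocities(): joint speeds.
- read_joint_efforts(): joint torques, N m.
- read_eef_pos(): TCP position.
- read_tool_rot(): TCP orientation.
- read_wrist_force(): force on the tool from outside, world axes, zero at the start.
- read_torque(): the same for the moment, N m.
- read_opening(): opening from 0.0 (shut) to 1.0 (fully open).
- read_finger_force(): force on a finger pad.
Only numpy, scipy, OpenCV 4.12 (cv2) and the standard library are available. Lean on these libraries where they do the work, as an engineer would, in place of code of your own. Each camera call takes 0.05 s, during which the arm holds its last target. There are 200 camera calls.

## Working session

There is one attempt and no reset: what is moved stays moved. The work goes in short steps, each a Python script; the robot and the scene stay as the last script left them, time stands still between calls to the robot, and variables do not carry over. Pictures are saved under pics/ and viewed, at most 10 in all, crops included, and the job is handed in when it is done.

```bash
mkdir -p pics; ls
python3 - <<'E'
from cell import *
import cv2,numpy as np
for n in("scene","top"):
    im=camera(n); cv2.imwrite(f"pics/{n}0.png",im[:,:,::-1]); m=camera_model(n); print(n,m["fovy"],m["cx"],m["cy"],np.round(m["T"],3).tolist())
    for o in("insert_center","chuck","mat","core","electrode","back_rail","end_stop"):
        print(o,[(round(d["conf"],2),d["rect"]) for d in outline_of(n,o)])
print(hold_point_z() if callable(hold_point_z) else hold_point_z, read_time(),read_tool_rot())
E
```

```text
pics
scene 53.40235899364566 281.025586370178 211.90488897983695 [[-0.246, 0.77, -0.589, 1.221], [0.969, 0.184, -0.165, 0.347], [-0.018, -0.611, -0.791, 0.979], [0.0, 0.0, 0.0, 1.0]]
insert_center [(0.98, [328.5, 255.7, 355.3, 290.5]), (0.95, [342.3, 173.8, 360.3, 197.1]), (0.92, [336.1, 217.9, 361.1, 243.4]), (0.19, [245.8, 194.2, 375.8, 261.9])]
chuck [(0.66, [135.0, 168.1, 214.1, 222.3])]
mat [(0.58, [247.9, 193.1, 376.3, 259.8])]
core [(0.55, [267.6, 192.6, 287.9, 217.0])]
electrode [(0.93, [296.3, 208.5, 322.2, 234.8]), (0.21, [133.4, 168.9, 213.4, 233.6])]
back_rail [(0.7, [130.8, 202.3, 193.9, 234.9])]
end_stop [(0.84, [193.3, 191.4, 222.3, 231.5]), (0.67, [390.2, 242.6, 428.3, 259.3])]
top 42.16928615877693 279.2694756179343 204.28408543365614 [[0.026, -0.992, 0.122, 0.367], [-1.0, -0.024, 0.017, 0.141], [-0.013, -0.122, -0.992, 1.507], [0.0, 0.0, 0.0, 1.0]]
insert_center [(0.8, [206.4, 262.5, 228.0, 285.3]), (0.66, [201.7, 203.3, 226.7, 219.2]), (0.58, [201.9, 145.3, 225.6, 172.4])]
chuck [(0.83, [357.5, 177.3, 442.0, 248.9])]
mat [(0.65, [190.0, 186.0, 321.6, 248.9]), (0.51, [246.0, 265.7, 280.8, 331.9])]
core [(0.63, [282.7, 221.7, 304.3, 237.4])]
electrode [(0.9, [247.6, 205.6, 266.0, 225.8])]
back_rail [(0.67, [366.8, 174.0, 443.1, 189.2])]
end_stop [(0.75, [355.6, 175.9, 369.8, 223.2])]
0.0187 0.8 [3.14155597e+00 5.88442369e-06 3.34768206e-01]
```

Run:
```python
import cv2,numpy as np
a=cv2.imread("pics/top0.png");b=cv2.imread("pics/scene0.png")
cv2.imwrite("pics/c1.png",cv2.resize(a[130:345,180:460],(780,600),interpolation=cv2.INTER_CUBIC))
cv2.imwrite("pics/c2.png",cv2.resize(b[150:300,120:390],(800,445),interpolation=cv2.INTER_CUBIC))
```

```text
(no output)
```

View pics/c1.png

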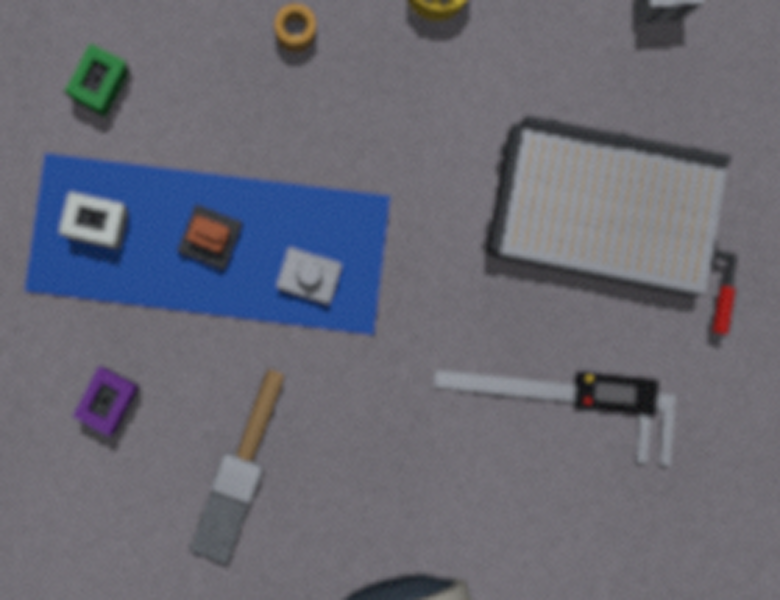

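View pics/c2.png

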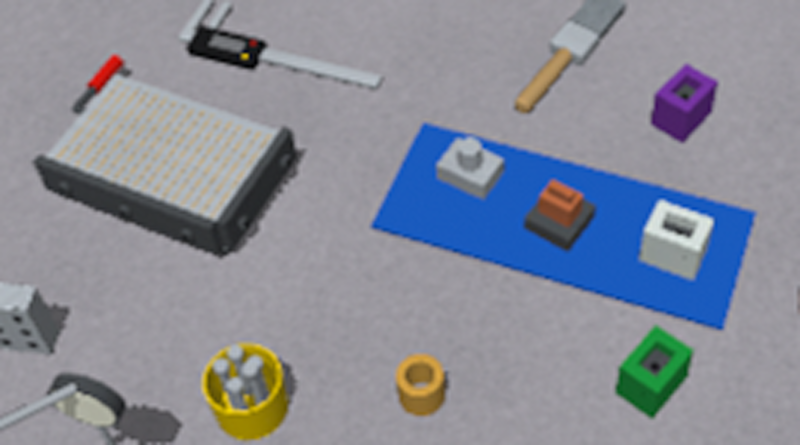

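```bash
cat > h.py <<'E'
from cell import *
import cv2,numpy as np
def ray(m,px):
    f=210/np.tan(np.radians(m["fovy"])/2); px=np.atleast_2d(np.float64(px))
    T=np.array(m["T"]); d=np.c_[(px[:,0]-m["cx"])/f,(px[:,1]-m["cy"])/f,np.ones(len(px))]@T[:3,:3].T
    return T[:3,3],d
def p2w(m,px,z):
    o,d=ray(m,px); return o+d*((z-o[2])/d[:,2])[:,None]
def w2p(m,P):
    f=210/np.tan(np.radians(m["fovy"])/2); T=np.array(m["T"]); c=(np.atleast_2d(P)-T[:3,3])@T[:3,:3]
    return np.c_[m["cx"]+f*c[:,0]/c[:,2],m["cy"]+f*c[:,1]/c[:,2]]
E
python3 - <<'E'
from h import *
m=camera_model("top")
C=lambda u,v:(180+u*280/780,130+v*215/600)
print("insert",p2w(m,[C(92,216)],.052),"long edge",np.diff(p2w(m,[C(128,203),C(72,194)],.052),axis=0))
print("mat",p2w(m,[C(45,154),C(389,195),C(375,333),C(26,291)],.004))
print("chuck top TL,TR,BR,BL",p2w(m,[C(526,129),C(727,158),C(706,292),C(502,255)],.048))
E
```

```text
insert [[0.5324428 0.3431863 0.052    ]] long edge [[0.00747252 0.05465604 0.        ]]
mat [[0.59932495 0.39967469 0.004     ]
 [0.56607849 0.05385874 0.004     ]
 [0.4286188  0.06539751 0.004     ]
 [0.46149303 0.41250866 0.004     ]]
chuck top TL,TR,BR,BL [[ 0.62804275 -0.07564926  0.048     ]
 [ 0.60410694 -0.27006605  0.048     ]
 [ 0.47386302 -0.24865324  0.048     ]
 [ 0.50465425 -0.05326772  0.048     ]]
```

Run:
```python
from h import *
m=camera_model("wrist");T=np.array(m["T"]);print(m["fovy"],m["cx"],m["cy"]);p=read_eef_pos()
from scipy.spatial.transform import Rotation as R
t=R.from_euler("xyz",read_tool_rot()).as_matrix();print(p,"cam in tool",np.round(t.T@(T[:3,3]-p),3),np.round(t.T@T[:3,:3],2).tolist())
for P in([.532,.343,.15],[.60,-.10,.2],[.60,-.10,.08]):
  for y in(-98,82):
    q=solve_ik(P,[np.pi,0,np.radians(y)]);print(P,y,None if q is None else np.round(q,2))
```

```text
70.98604499356925 277.1594422584287 210.3646256227914
[ 0.19714674 -0.56670338  0.23129679] cam in tool [ 0.077  0.    -0.142] [[-0.0, -0.95, -0.3], [1.0, -0.0, 0.0], [-0.0, -0.3, 0.95]]
[0.532, 0.343, 0.15] -98 [ 0.52  0.18  1.28  0.    1.68 -2.48]
[0.532, 0.343, 0.15] 82 [ 0.52  0.18  1.28 -0.    1.68  0.66]
[0.6, -0.1, 0.2] -98 None
[0.6, -0.1, 0.2] 82 [-0.22  0.11  1.27  0.    1.77 -0.08]
[0.6, -0.1, 0.08] -98 None
[0.6, -0.1, 0.08] 82 [-0.22  0.14  1.45  0.    1.56 -0.08]
```

Run:
```python
from h import *
import json
for k,P in(("chuck",[.585,-.12,.22]),("ins",[.532,.343,.20])):
    reach(P,[np.pi,0,np.radians(82)]); m=camera_model("wrist"); im=camera("wrist"); cv2.imwrite(f"pics/w_{k}.png",im[:,:,::-1])
    json.dump({a:(np.array(b).tolist()) for a,b in m.items()},open(f"m_{k}.json","w"))
    for o in(("chuck","back_rail","end_stop") if k=="chuck" else ("insert_center",)):
        for i,d in enumerate(outline_of("wrist",o)):
            print(o,d["conf"],d["rect"]); np.save(f"mask_{o}{i}.npy",d["mask"])
print(read_time(),read_wrist_force())
```

```text
chuck 0.59 [189.8, 136.7, 317.1, 317.5]
back_rail 0.82 [304.8, 137.5, 326.0, 309.4]
end_stop 0.86 [195.2, 122.1, 318.2, 140.7]
end_stop 0.26 [79.8, 98.0, 147.4, 282.9]
insert_center 0.79 [368.4, 142.2, 444.6, 198.4]
insert_center 0.73 [259.0, 158.5, 296.5, 220.7]
insert_center 0.61 [206.0, 127.3, 337.6, 361.1]
insert_center 0.59 [88.9, 196.2, 158.4, 251.4]
4.9333 [-0.39880081 -0.76115181  0.71771727]
```

View pics/w_chuck.png

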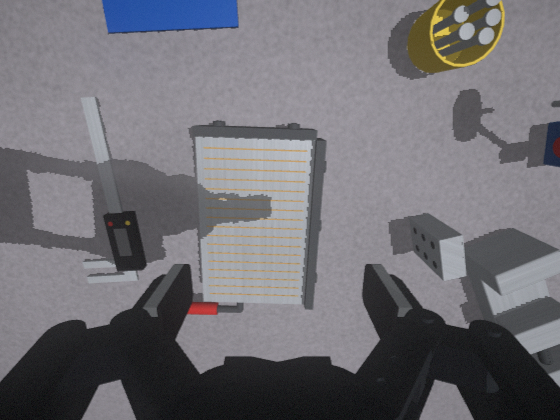

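View pics/w_ins.png

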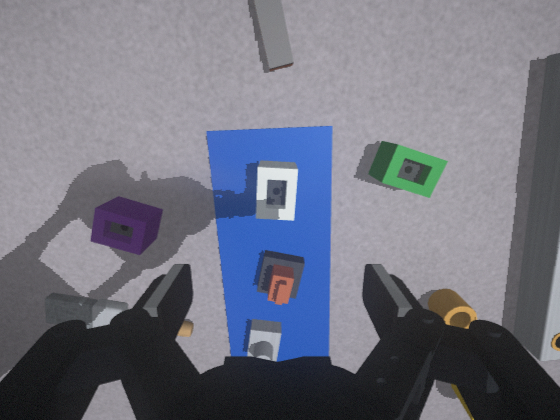

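Run:
```python
from h import *
import json
L=lambda k:{a:np.array(b) for a,b in json.load(open(f"m_{k}.json")).items()}
m=L("chuck");print(m["T"][:3,3])
g=cv2.cvtColor(cv2.imread("pics/w_chuck.png"),cv2.COLOR_BGR2GRAY)
print("row250",g[250,195:325].tolist());print("col250",g[118:150,240].tolist())
# line fits: subpixel crossing
def cross(a,lo,thr):
    a=a.astype(float);
    for i in range(len(a)-1):
        if (a[i]-thr)*(a[i+1]-thr)<=0 and a[i]!=a[i+1]: return lo+i+(thr-a[i])/(a[i+1]-a[i])
def fit(W):
    x0,y0=None,None; v=cv2.fitLine(np.float32(W[:,:2]),cv2.DIST_HUBER,0,.001,.001).ravel(); return v
R=[(cross(g[r,lo:lo+40],lo,110),r) for r in list(range(150,190,3))+list(range(225,296,3)) for lo in[int(300-(r-150)*.03)-10] ]
R=[p for p in R if p[0]]
S=[(c,cross(g[145:125:-1,c],0,110)) for c in range(205,305,4)];S=[(c,145-v) for c,v in S if v is not None]
for n,P,z in(("rail",R,.048),("stop",S,.058)):
    W=p2w(m,P,z);v=fit(W);d=v[:2];res=(W[:,:2]-v[2:])@np.array([-d[1],d[0]]);print(n,v,"ang",np.degrees(np.arctan2(d[1],d[0])),np.abs(res).max(),len(P),P[::8])
m=L("ins");print(m["T"][:3,3]);a=cv2.imread("pics/w_ins.png");g=cv2.cvtColor(a,cv2.COLOR_BGR2GRAY);
print("irow210",g[212,245:305].tolist(),"icol260",g[150:228,288].tolist())
cv2.imwrite("pics/ci.png",cv2.resize(a[140:240,230:330],(600,600),interpolation=cv2.INTER_CUBIC))
c=cv2.imread("pics/w_chuck.png");cv2.imwrite("pics/cc.png",cv2.resize(c[115:215,230:340],(660,600),interpolation=cv2.INTER_CUBIC))
```

```text
[ 0.59559757 -0.04506421  0.36235408]
row250 [140, 141, 142, 123, 88, 116, 154, 166, 163, 164, 166, 165, 163, 163, 163, 162, 164, 162, 166, 169, 168, 168, 167, 164, 163, 166, 162, 166, 169, 169, 167, 166, 166, 167, 165, 163, 169, 170, 169, 166, 164, 164, 165, 165, 166, 166, 163, 160, 159, 160, 162, 163, 165, 164, 163, 164, 163, 163, 167, 169, 167, 167, 168, 169, 168, 163, 164, 162, 166, 161, 163, 164, 168, 167, 167, 167, 164, 164, 169, 171, 168, 166, 165, 167, 167, 166, 168, 168, 164, 165, 168, 167, 168, 169, 162, 164, 165, 169, 169, 165, 168, 166, 168, 169, 166, 169, 168, 167, 169, 151, 103, 104, 90, 63, 82, 85, 86, 88, 86, 84, 86, 87, 113, 147, 147, 146, 146, 148, 148, 143]
col250 [151, 148, 150, 150, 147, 151, 146, 144, 81, 69, 87, 87, 83, 87, 86, 86, 85, 85, 85, 103, 178, 175, 176, 175, 176, 177, 177, 175, 174, 173, 165, 168]
rail [ 0.1740787   0.98473173  0.6131925  -0.16275543] ang 79.974945 0.0015496662704570412 38 [(np.float64(310.9491525423729), 150), (np.float64(308.94444444444446), 174), (np.float64(305.7959183673469), 231), (np.float64(304.8139534883721), 255), (np.float6
[... 287 characters left out ...]
6832]
irow210 [67, 67, 68, 68, 67, 66, 66, 63, 67, 66, 84, 113, 137, 135, 135, 136, 135, 135, 133, 135, 132, 133, 133, 133, 132, 135, 134, 134, 133, 134, 136, 134, 135, 174, 226, 227, 225, 226, 225, 225, 225, 227, 226, 227, 226, 224, 227, 227, 226, 201, 103, 102, 105, 102, 104, 100, 103, 102, 101, 103] icol260 [110, 111, 109, 112, 109, 105, 113, 110, 109, 111, 111, 115, 124, 121, 122, 124, 123, 129, 161, 231, 229, 230, 230, 230, 229, 230, 229, 229, 229, 229, 227, 227, 226, 227, 226, 226, 227, 227, 227, 228, 225, 226, 227, 227, 226, 226, 225, 226, 225, 227, 227, 228, 226, 227, 227, 226, 225, 227, 226, 228, 226, 227, 227, 226, 225, 228, 226, 225, 226, 222, 160, 100, 99, 100, 102, 103, 99, 104]
```

View pics/ci.png

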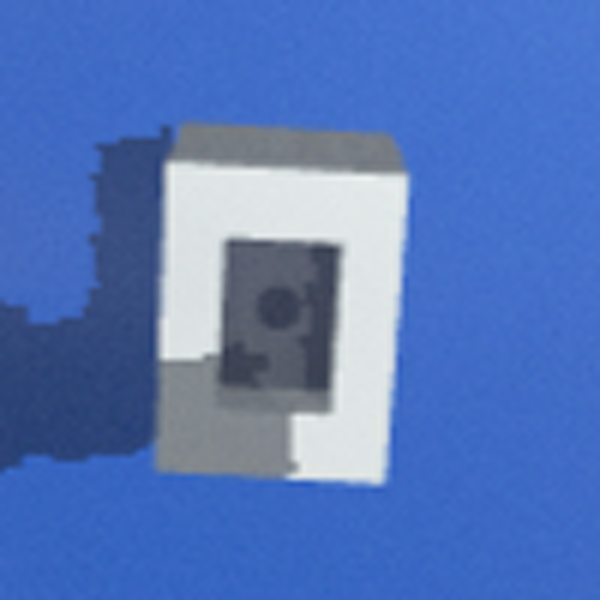

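View pics/cc.png

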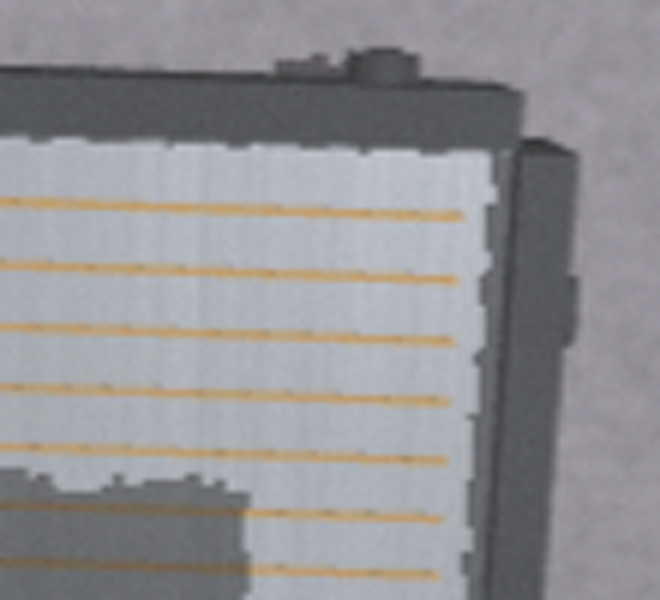

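Run:
```python
from h import *
import json
m={a:np.array(b) for a,b in json.load(open("m_ins.json")).items()}
u=np.array([(167,160),(408,175),(386,484),(157,470)])
W=p2w(m,230+(u+.5)/6*[1,1]-.5-np.array([0,90]),.052)[:,:2]
print(W,np.linalg.norm(np.diff(W[[0,1,2,3,0]],axis=0),axis=1))
d=(W[0]+W[1]-W[2]-W[3]);e=W[1]+W[2]-W[0]-W[3]
yl=np.degrees(np.arctan2(d[1],d[0]));ys=np.degrees(np.arctan2(e[1],e[0]))+90
c=W.mean(0);yaw=(yl+ys)/2;print("c",c,"long",yl,"from short",ys,yaw)
# second opinion from the fixed camera
t=camera_model("top");im=camera("top");ds=outline_of("top","insert_center")
pr=w2p(t,[[*c,.052]])[0];print("top px",pr,[d["rect"] for d in ds])
assert np.hypot(*(c-[.532,.343]))<.01
rot=[np.pi,0,np.radians(yaw)]
gripper_to(1.0,60)
reach([*c,.10],rot); move_l([*c,.020],vel=.08)
print("F before",read_wrist_force(),read_eef_pos())
gripper_to(0.0,110); print("open",read_opening(),read_finger_force(),read_wrist_force(),read_time())
```

```text
[[0.51796547 0.37444183]
 [0.55695243 0.36637287]
 [0.54665004 0.31318545]
 [0.50754487 0.3213867 ]] [0.03981321 0.05417602 0.03995591 0.0540688 ]
c [0.5322782  0.34384671] long 78.96283337651155 from short 78.2309958535071 78.59691461500933
top px [212.77863888 207.45482642] [[208.5, 145.6, 226.3, 170.7], [205.5, 203.0, 221.5, 219.1], [369.4, 170.5, 441.3, 189.8]]
F before [-0.06023417  0.17744469 -0.28497987] [0.53271757 0.34414338 0.02088989]
open 0.4540092958724744 112.42659777402878 [-0.27053805 -0.27819619  3.76941656] 7.375
```

Run:
```python
from h import *
ex=np.array([.985,-.1728]);ey=np.array([.1728,.985])
tgt=(.6322-.020)*ex+(.0378-.027)*ey; a=tgt-.008*ex-.008*ey; print(tgt)
p=read_eef_pos(); move_l([p[0],p[1],.17],vel=.15); print("lift",read_wrist_force(),read_opening())
reach([*a,.15],[np.pi,0,np.radians(80.05)]); 
move_l([*a,.080],vel=.1); print("hover",read_wrist_force(),read_eef_pos(),read_time())
im=camera("wrist");cv2.imwrite("pics/hold.png",im[:,:,::-1])
```

```text
[ 0.60488324 -0.09515016]
lift [ 0.21821288  0.39494869 -7.34071785] 0.4502707649932821
hover [ 0.10046748 -0.59452123 -6.93885276] [ 0.59612523 -0.10174674  0.08091039] 11.025
```

View pics/hold.png

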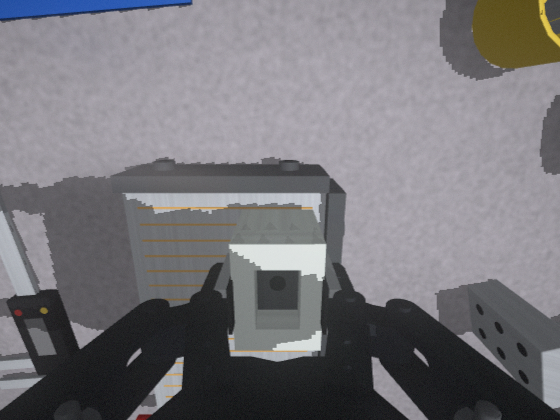

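```bash
cat >> h.py <<'E'
ex=np.array([.985,-.1728,0]);ey=np.array([.1728,.985,0]);ez=np.array([0,0,1.]);B=np.array([ex,ey,ez]);W0=np.array([0,0,-7.])
def F(): return B@(np.array(read_wrist_force())-W0)   # chuck frame, free of weight
def loc(): return B@np.array(read_eef_pos())
E
python3 - <<'E'
from h import *
t=np.array(read_eef_pos());
t[2]=.069;move_l(t,vel=.05);print(F())
while F()[2]<6 and t[2]>.060: t[2]-=.0005; move_l(t,vel=.02); 
print("down",t,F(),loc())
def go(i,lim,n,st):
    global t
    for k in range(n):
        t=t+st*B[i]; move_l(t,vel=.03); f=F()
        if -f[i]>lim: break
    print("axis",i,k,f,loc(),t)
go(1,10,14,.001); go(0,10,14,.001)
np.save("t.npy",t);print(read_time(),read_torque(),read_opening())
E
```

```text
[ 0.63035702 -0.4638372  -0.33476353]
down [ 0.59631638 -0.10182524  0.0635    ] [-1.9448667  -0.38315075  9.85616115] [0.60534844 0.00273744 0.06465406]
axis 1 11 [ -0.08605155 -13.09618127  12.3079034 ] [0.60581323 0.01093148 0.06478385] [ 0.59838998 -0.09000524  0.0635    ]
axis 0 10 [-11.38784725 -12.43642134  17.59633406] [0.61462995 0.01092435 0.0647585 ] [ 0.60922498 -0.09190604  0.0635    ]
19.9417 [-1.7095357   2.01132825  0.20870809] 0.4495982811162999
```

Run:
```python
from h import *
t=np.load("t.npy")
goal=np.array([28,28,32.])
for k in range(14):
    f=F()*[-1,-1,1]; e=goal-f
    if (e<3).all(): break
    s=np.clip(e*.00008,0,.0008)*[1,1,-1]; t=t+s@B; move_l(t,vel=.03)
dwell(.5)
print(k,F(),loc(),t,read_wrist_force(),read_torque(),read_tool_rot(),read_opening(),read_time());np.save("t.npy",t)
im=camera("wrist");cv2.imwrite("pics/end_w.png",im[:,:,::-1])
im=camera("scene");cv2.imwrite("pics/end_s.png",cv2.resize(im[140:270,110:280,::-1],(780,596),interpolation=cv2.INTER_CUBIC))
```

```text
8 [-26.69790734 -26.04716589  33.09096973] [0.61480842 0.01106564 0.06487698] [ 0.61277263 -0.08806234  0.06134732] [-30.79577628 -21.04127487  26.09096973] [-3.04308415  5.29645271  0.47119898] [-3.13291455  0.01337183  1.39266322] 0.45174450577567365 22.4417
```

View pics/end_w.png

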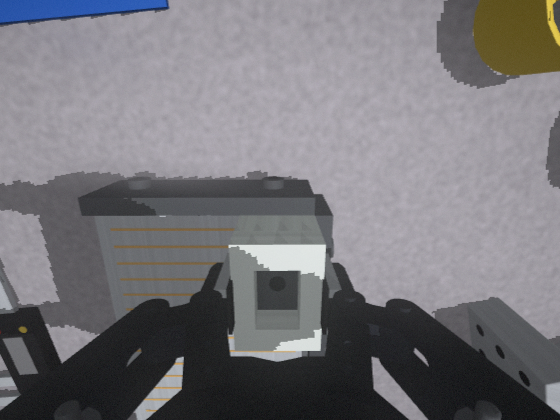

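View pics/end_s.png

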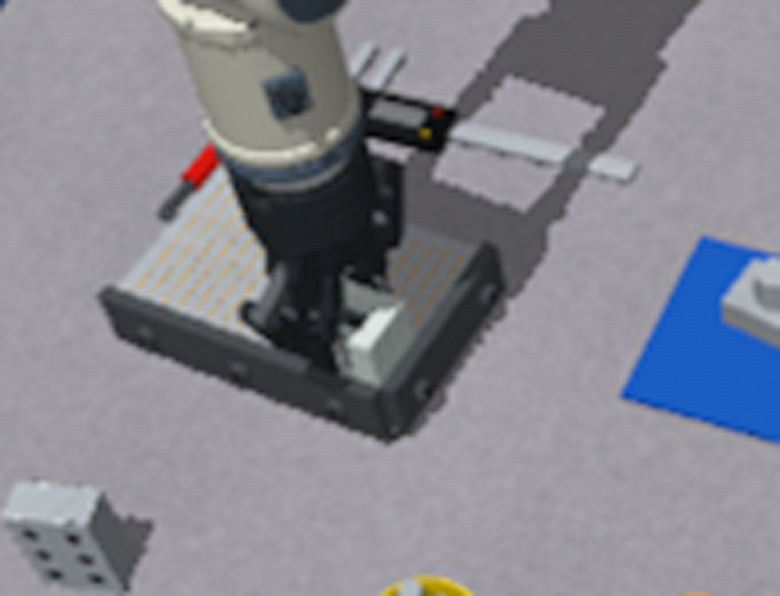

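Run:
```python
from h import *
from scipy.spatial.transform import Rotation as R
t=np.load("t.npy"); des=R.from_euler("xyz",[np.pi,0,np.radians(80.0)]); cmd=R.from_euler("xyz",[np.pi,0,np.radians(80.05)])
tilt=lambda: B@(R.from_euler("xyz",read_tool_rot())*des.inv()).as_rotvec()*1000
print("tilt mrad (chuck)",tilt())
goal=np.array([25,25,45.])
for k in range(10):
    rv=(R.from_euler("xyz",read_tool_rot())*des.inv()).as_rotvec(); f=F()*[-1,-1,1]; e=goal-f
    if (abs(e)<3).all() and np.linalg.norm(rv)<.002: break
    cmd=R.from_rotvec(-.6*rv)*cmd
    t=t+(np.clip(e*.00006,-.0006,.0006)*[1,1,-1])@B; move_l(t,rot=cmd.as_euler("xyz"),vel=.03)
    print(np.round(tilt(),1),np.round(F(),1),np.round(loc(),4))
dwell(.5)
print(k,F(),loc(),tilt(),(cmd*des.inv()).as_rotvec(),B@np.array(read_torque()),read_opening(),read_time());np.save("t.npy",t)
```

```text
tilt mrad (chuck) [-13.31188546   8.68872378  -3.65553621]
[-5.2  3.  -1.8] [-28.6 -25.6  34.3] [0.6147 0.011  0.0647]
[-2.1  0.5 -0.9] [-28.8 -24.7  36.5] [0.6148 0.011  0.0646]
[-0.9 -0.4 -0.4] [-29.2 -24.9  37.5] [0.6147 0.011  0.0646]
[-0.4 -1.  -0.2] [-29.  -25.5  39. ] [0.6147 0.011  0.0646]
[-0.1 -1.1 -0.1] [-28.1 -25.1  41.3] [0.6147 0.011  0.0646]
[-0.1 -1.  -0. ] [-28.2 -25.9  39.1] [0.6147 0.011  0.0646]
[ 0.1 -1.  -0. ] [-27.4 -24.9  40.4] [0.6147 0.011  0.0646]
[ 0.  -0.9 -0. ] [-28.9 -24.4  41.8] [0.6147 0.011  0.0646]
[-0.1 -0.9 -0. ] [-26.5 -24.9  42.9] [0.6147 0.011  0.0645]
9 [-27.04484849 -25.34131071  42.42318282] [0.61471597 0.01096925 0.06456068] [-0.07334091 -0.93348552 -0.01426406] [ 0.01233496 -0.00635556  0.00511544] [-3.99203163  4.89272265 -0.03907217] 0.45192568557368273 25.2917
```

```bash
python3 -c "
from h import *
print(F(),read_finger_force()); print(job_done())"
```

```text
[-27.04484849 -25.34131071  42.42318282] 116.1375018954277
the job is handed in; nothing more can be done
None
```

The insert is pocket up and home in the corner of the chuck. I handed in at about 25 s, still holding a push of about 27 N on the rail, 25 N on the stop and 42 N down on the chuck.

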